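# Seat the loose crank by feel and clamp the whetstone

## Task

Take the loose crank from its wooden stand and put its square end down the round well of the green drive housing; the square socket inside cannot be seen, so press only gently and feel round until the crank drops fully home. Then turn the crank clockwise, seen from above, until the orange sprung pad holds the whetstone firmly against the far fence with its spring partly compressed but not bottomed out. Work the clamp only with the crank, leave the crank standing in the drive, and leave the tape measure, the blue tin and the sanding block alone.

Things in the scene. Friction and masses are not known exactly. Their poses are not given: they have to be found in the camera images.
- crank: loose upright steel crank, 0.3 kg. Origin: centre of its foot; z up the shaft; x from shaft towards knob. Round pilot nose 18 mm wide, z 0 to 4, chamfered 2 mm; square bit 18x18 mm, z 4 to 22, sides along x and y; round shaft 26 mm wide, z 22 to 99; flat dark arm 26 mm wide, z 99 to 111, x -40 to 72, carrying the hub block and the knob. It stands upright in its stand, arm pointing anywhere
- crank_hub (a point): centre of the crank's red hub block, on the shaft axis, 131 mm above the crank's origin. The block is 30 mm (crank x) by 24 mm (crank y), from z 111 to 152 of the crank: best gripped across its 24 mm
- crank_knob (a point): centre of the crank's black round knob, 60 mm from the shaft axis, 132 mm above the crank's origin; 22 mm in diameter, z 113 to 152 of the crank; it spins freely on its pin; 34 mm are free between it and the hub
- crank_stand: fixed dark wooden block 60x60x50 mm, origin in the centre of its underside, with a round hole 28 mm wide and 35 mm deep from its top, in which the crank stands (crank origin 15 mm above the bench)
- stone_holder: fixed clamp for the whetstone. Origin: on the bench under the vertical drive axis; x along the bed towards the fence. Green drive housing 76x76 mm, top at z = 62, with a round well in it; wooden bed 84 mm wide, top at z = 12, reaching x = 257; fence face at x = 239. Turning the drive clockwise (from above) moves jaw and pad towards the fence, 6 mm per radian; less than a turn is needed
- drive_mouth (a point): centre of the mouth of the well, on the drive axis at the housing's top (62 mm above the bench). The well is vertical, 28 mm wide, mouth chamfered 2 mm, and leads down to the square socket
- pad_face (a point): middle of the face of the orange pad (56 mm wide, 16 mm high) that meets the near end of the whetstone's tray; it travels along the holder's x
- pad (a joint): how far the orange pad is pushed back towards the steel jaw, against its spring (m): 0 free, 0.010 bottomed out, 1.5 N per mm. Seen as the gap between pad and jaw with brass pins across it, 10 mm when free. It grows once the stone meets the fence; the stone's drag before that moves it by less than 3 mm
- whetstone: grey whetstone in a wooden tray, 150x60x30 mm, lying loose along the bed; origin under its centre, y along its length. At the start its near end is 1 to 15 mm from the pad and its far end up to 5 mm from the fence; its origin is at x = 164 mm of the holder when it touches the fence
- tape_measure: black tape measure 48x85x40 mm, origin under its centre; to be left alone
- blue_tin: small blue oval tin 54x74x27 mm, origin under its centre; to be left alone
- sanding_block: wooden sanding block 56x100x28 mm, origin under its centre; to be left alone
- socket_floor (a point): floor centre of the hidden square socket, on the drive axis 16 mm above the bench. 19x19 mm, mouth 33 mm above the bench; angle unknown, the bit enters every 90 deg, within 4 deg. Crank origin 29 mm above the bench while the bit rides on the mouth, 16 mm when home. Turns stiffly (0.15 N m), ignores a light press, stays where left; up to 4 deg free play of the bit
Not all that is in view belongs to the job. There is more than one size of the crank; the job needs the larger.

How it is judged:
By the outcome, as a careful person would: the job done as asked, in the order asked, and still so for the second after the job is handed in, with the robot touching nothing.
It also fails if it takes over 72 s, if anything falls off the work surface, if the arm or the gripper's body presses on something with over 40 N, if the wrist force passes 120 N, or if a joint passes its speed limit or range.

## Robot

A 6-joint arm with a two-finger parallel gripper is mounted at the origin on a cart in front of the work surface, level with it; the furniture and walls round the work are solid. World frame = base frame: x ahead of the robot, y to its left, z up, the work surface at z = 0. Lengths are in m, angles in degrees, forces in N, time in s.
With the tool pointing down it reaches from about 0.25 to 0.725 m from the base axis. Payload 9.7 kg.
Tool frame: the origin (TCP) lies midway between the tips of the shut fingers; the grasp point (between the pads) lies 19 mm behind it; z points along the fingers, y is the line along which they close (so a half turn about z gives the same grasp; the last joint's range is limited). The gripper opens to 85 mm and grips with 20 to 120 N. Pads are 22 mm wide; open, the fingers measure 114 mm over their backs; the gripper's body (76 mm by 85 mm) begins 54 mm behind the grasp point. The pads swing forward as they close: fully open they stand 13 mm farther back than shut.
Start: joints at [72.651, 4.979, 10.078, 95.1, 0, 90], TCP at [0.164, 0.525, 0.231] pointing down, gripper open.
Joint ranges: [-179.16, 179.16], [-48.56, 103.87], [-65.8, 70.77], [-126.05, 130.52], [-82.76, 87.17], [-180, 180]. Speed limits (degrees/s): [127.2, 127.2, 147.25, 180, 180, 180].

## Interface

Orientations are given as [roll, pitch, yaw] about the fixed x, y, z axes, in that order (R = Rz(yaw) Ry(pitch) Rx(roll)).
In Python, from workcell import bot gives the robot as it stands.
- The arm moves only by the shell command python3 -m crank 'ROWS' [FORCE]. ROWS is JSON, a list of rows, each an object with "gripper": the finger opening in mm, from 0 to 85.4; "travel": the shift along the tool's x, y, z in mm, a list of three; "twist": the turn, a rotation vector about the tool's x, y, z in rad, a list of three. In form: [{"gripper": gripper, "travel": [tx, ty, tz], "twist": [rx, ry, rz]}, ...]. A call has 1 to 12 rows; each row shifts and turns the commanded pose from where the row before left it, along the tool's axes as they then stand; what a row does not reach is not made up. A row lasts 1/8 s, in which the tool goes at most 62.5 mm and 10.7 degrees, less where a joint would pass 70% of its speed; a pose out of reach is approached as far as the arm can. A call is refused whole if a number of a shift passes 62.5 or a number of a turn 0.188, either way. A call with a gripper value outside its range is refused whole. The fingers move at their own pace and stop on an object; FORCE is the grip in N (left out, the last holds). Time passes only in rows, so rows that do not move let the fingers close. It gives the time, the measured TCP pose, the force, the opening and the grip force at its end, in the units of the state.
- bot.get_obs(): the state, without advancing time (a new reading comes with each control period).
- bot.camera(name): name is "scene" or "top"; returns the picture (420x560x3 uint8, red, green, blue); there is no depth.
- bot.calibration(name): a dict with "vfov" (degrees; the focal length in pixels is half the picture's height over the tangent of half this angle, whatever the lens; pixels are square), "cx", "cy" (the principal point, pixels), "camera_from_world" (4x4, takes a point from world to camera coordinates). Camera axes: x right, y down, z forward; pixel columns grow to the right and rows downward; lengths in m; the calibration is good to about 2 mm. A picture is of the moment at which its call begins. calibration takes no time and is no camera call.
- bot.job_done(): hands the job in; it is judged then, once.
The state is a dict: "time": time; "q": joint angles; "qd": joint speeds; "joint_efforts": joint torques, N m; "ee_pos": TCP position; "tcp_rot": TCP orientation; "wrist_force": force on the tool from outside, world axes, zero at the start; "torque": the same for the moment, N m; "opening": finger opening in m; "grasp_force": force on a finger pad.
Only numpy, scipy, OpenCV 4.12 (cv2) and the standard library are available. Lean on these libraries where they do the work, as an engineer would, in place of code of your own. Each camera call takes 0.05 s, during which the arm holds its last target. There are 200 camera calls.

## Working session

There is one attempt and no reset: what is moved stays moved. The work goes in short steps, Python scripts to look and compute and a shell command to move; the robot and the scene stay as the last step left them, time stands still between calls to the robot, and variables do not carry over. Pictures are saved under pics/ and viewed, at most 10 in all, crops included, and the job is handed in when it is done.

```bash
mkdir -p pics; ls; cat > h.py <<'E'
import numpy as np, cv2
from workcell import bot
def snap(cam,name,crop=None,s=1):
    im=bot.camera(cam)[:,:,::-1].copy()
    cv2.imwrite('pics/full_'+name,im)
    if crop: x0,y0,x1,y1=crop; im=im[y0:y1,x0:x1]
    if s!=1: im=cv2.resize(im,None,fx=s,fy=s,interpolation=cv2.INTER_CUBIC)
    cv2.imwrite('pics/'+name,im)
def fk(cam):
    c=bot.calibration(cam); f=210/np.tan(np.radians(c['vfov']/2)); return c,f
def px2w(cam,u,v,z):
    c,f=fk(cam); T=np.array(c['camera_from_world']); R=T[:3,:3]; o=-R.T@T[:3,3]
    d=R.T@np.array([(u-c['cx'])/f,(v-c['cy'])/f,1]); return o+d*(z-o[2])/d[2]
def w2px(cam,p):
    c,f=fk(cam); T=np.array(c['camera_from_world']); q=T[:3,:3]@np.array(p)+T[:3,3]
    return np.array([c['cx']+f*q[0]/q[2],c['cy']+f*q[1]/q[2]])
E
python3 - <<'E'
from h import *
print(bot.get_obs())
for c in('scene','top'):
    print(c,{k:(np.round(v,3).tolist() if k!='vfov' else v) for k,v in bot.calibration(c).items()})
a=bot.camera('scene')[:,:,::-1];b=bot.camera('top')[:,:,::-1]
cv2.imwrite('pics/a.png',cv2.resize(a,(784,588)));cv2.imwrite('pics/b.png',cv2.resize(b,(784,588)))
cv2.imwrite('pics/a0.png',a);cv2.imwrite('pics/b0.png',b)
E
```

```text
pics
{'time': 0.0, 'q': array([ 7.26519096e+01,  5.01178354e+00,  1.00350137e+01,  9.50995964e+01,
       -4.20160611e-04,  9.00000177e+01]), 'qd': array([ 0.06543664,  0.04909915,  0.03020154, -0.06037572, -0.03776864,
        0.02352261]), 'joint_efforts': array([ 4.95431868e-04, -5.20393038e+01,  4.64797676e+01,  1.64770213e-02,
        2.73543748e-05,  1.59179046e-05]), 'ee_pos': array([0.16393164, 0.52476515, 0.23058152]), 'tcp_rot': array([-1.79923634e+02,  4.20183801e-04,  1.62651892e+02]), 'wrist_force': array([0.33186176, 0.13331987, 0.34777259]), 'torque': array([ 0.01422855, -0.02220904, -0.00621921]), 'grasp_force': 0.0, 'opening': 0.08556741123967859}
scene {'vfov': 42.052290352357204, 'cx': 288.335, 'cy': 213.61, 'camera_from_world': [[0.833, -0.553, -0.008, -0.44], [-0.309, -0.455, -0.835, 0.335], [0.458, 0.698, -0.55, 1.324], [0.0, 0.0, 0.0, 1.0]]}
top {'vfov': 47.8948801220219, 'cx': 274.972, 'cy': 214.289, 'camera_from_world': [[-0.016, -1.0, -0.014, 0.171], [-0.994, 0.017, -0.104, 0.629], [0.104, 0.012, -0.995, 1.406], [0.0, 0.0, 0.0, 1.0]]}
```

View pics/a.png

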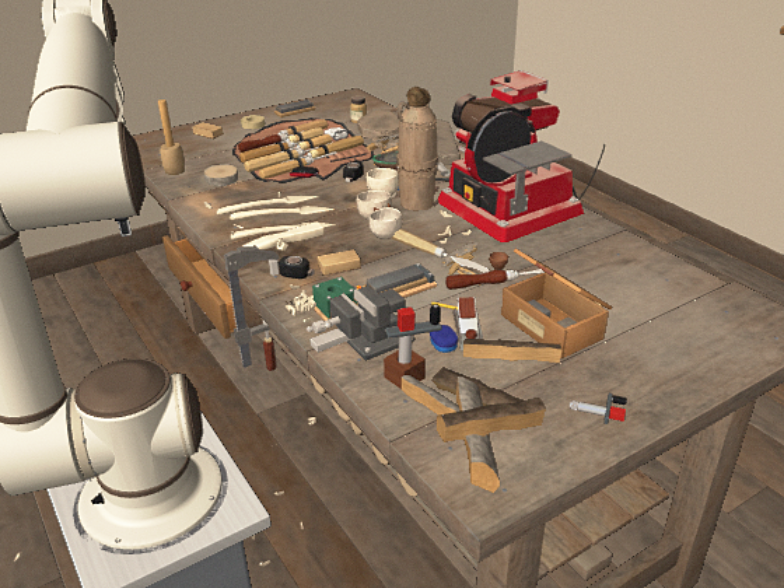

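View pics/b.png

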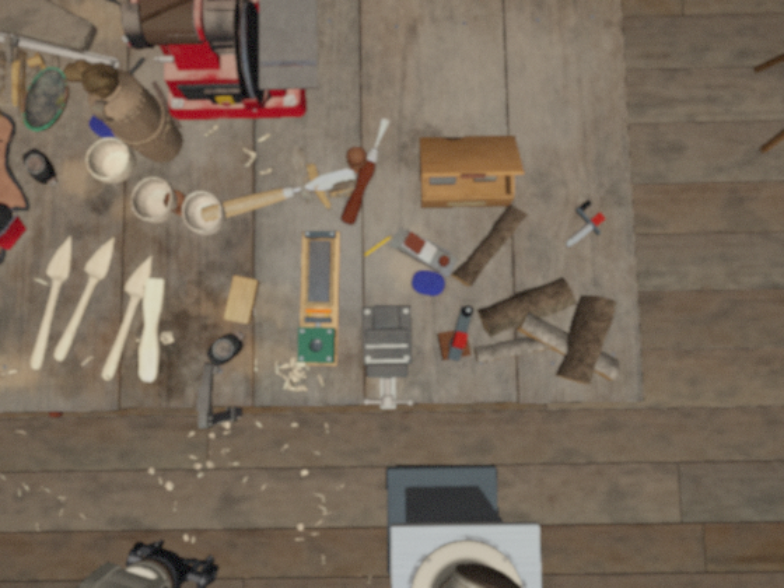

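The scene view shows an upright crank in the dark stand at (405,345), with a smaller-looking crank lying at (605,408). In the top view these are at (460,335) and (588,222). The green housing is at (318,345) in the top view. The candidates are the standing crank and the lying one. I choose the standing one and will check it in a close crop.

```bash
python3 - <<'E'
import cv2,numpy as np
b=cv2.imread('pics/b0.png');a=cv2.imread('pics/a0.png')
L=cv2.resize(b[155:285,205:275],None,fx=4.5,fy=4.5,interpolation=cv2.INTER_CUBIC)
R=cv2.resize(b[200:265,305:350],None,fx=9,fy=9,interpolation=cv2.INTER_CUBIC)
im=np.zeros((590,800,3),np.uint8);im[:585,:315]=L[:590];im[:585,320:725]=R
cv2.imwrite('pics/c.png',im)
L=cv2.resize(a[180:280,210:320],None,fx=3.6,fy=3.6,interpolation=cv2.INTER_CUBIC)
R=cv2.resize(a[210:285,265:325],None,fx=6,fy=6,interpolation=cv2.INTER_CUBIC)
im=np.zeros((590,800,3),np.uint8);im[:360,:396]=L;im[:450,400:760]=R
M=cv2.resize(a[270:310,400:460],None,fx=3.6,fy=3.6,interpolation=cv2.INTER_CUBIC);im[400:544,:216]=M
cv2.imwrite('pics/d.png',im)
E
```

```text
(no output)
```

View pics/c.png

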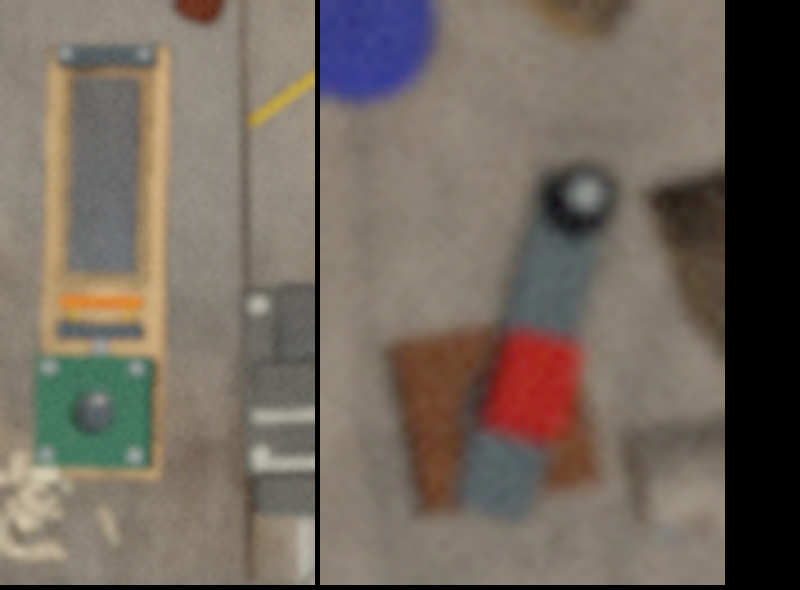

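View pics/d.png

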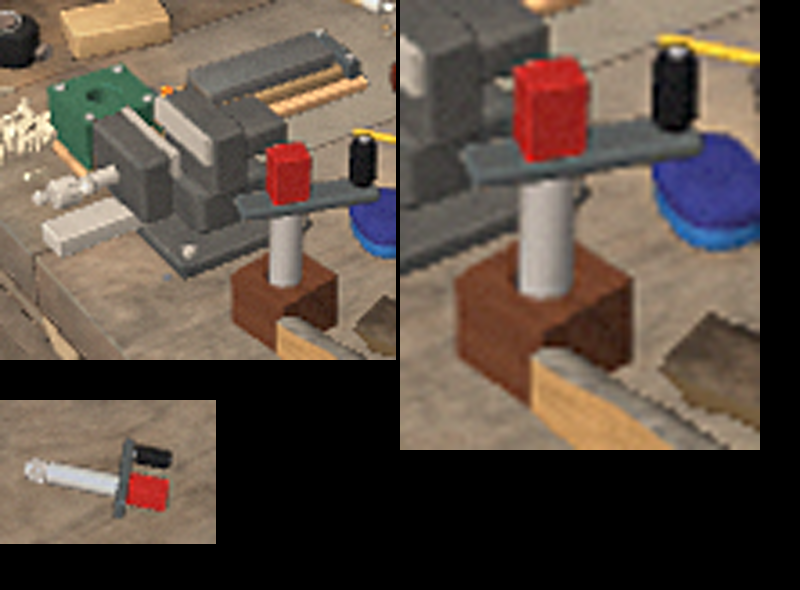

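Close crops confirm the standing crank: red hub at about (530,385), knob at (583,197), and a thick bare shaft in the stand. The lying crank has a thinner shaft, so it is the smaller one and I'll ignore it. The well is at about (92,411) in the left crop of c.png.

```bash
cat > fit.py <<'E'
from h import *
from scipy.optimize import least_squares
def rz(a): return np.array([[np.cos(a),-np.sin(a),0],[np.sin(a),np.cos(a),0],[0,0,1]])
def box(x,y,z): return np.array([[i,j,k] for i in x for j in y for k in z])
t=np.linspace(0,2*np.pi,24)
def cyl(r,cx,z): return np.vstack([np.c_[cx+r*np.cos(t),r*np.sin(t),0*t+k] for k in z])
hub=box([-.015,.015],[-.012,.012],[.111,.152]); knob=cyl(.011,.06,[.113,.152]); 
arm=box([-.04,.072],[-.013,.013],[.099,.111])
def bb(cam,P):
    q=np.array([w2px(cam,p) for p in P]); return np.r_[q.min(0),q.max(0)]
E
python3 - <<'E'
from fit import *
T=lambda b:np.array([305+(b[0]-320)/9,200+b[1]/9,305+(b[2]-320)/9,200+b[3]/9])
S=lambda b:np.array([265+(b[0]-400)/6,210+b[1]/6,265+(b[2]-400)/6,210+b[3]/6])
obs=[('top',hub,T((482,325,585,445))),('top',knob,T((543,160,617,237))),('scene',hub,S((515,57,588,162))),('scene',knob,S((652,45,697,132)))]
def res(p):
    R=rz(p[2]); o=[p[0],p[1],.015]
    return np.concatenate([bb(c,P@R.T+o)-b for c,P,b in obs])
s=least_squares(res,[.32,-.05,-.2],loss='soft_l1')
print('crank',s.x[:2],np.degrees(s.x[2]),np.round(s.fun.reshape(-1,4),1) if s.fun.size==16 else 0); print(np.round(res(s.x).reshape(-1,4),1))
C=lambda u,v:(205+u/4.5,155+v/4.5)
D=lambda u,v:(210+u/3.6,180+v/3.6)
print('well top',px2w('top',*C(92.5,411),.062)[:2],'scene',px2w('scene',*D(97,97),.062)[:2])
for n,p,z in (('screwTL',(48,367),.062),('TR',(138,367),.062),('BL',(47,457),.062),('BR',(135,457),.062),('bedFL',(51,48),.012),('bedFR',(168,48),.012),('bedBR',(160,478),.012),('fenceL',(66,54),.04),('fenceR',(147,53),.04)):
    print(n,px2w('top',*C(*p),z)[:2])
print('vise far TL',px2w('top',260,219,.1), px2w('top',292,268,.1))
E
```

```text
Traceback (most recent call last):
  File "fit.py", line 10, in bb
    q=np.array([w2px(cam,p) for p in P]); return np.r_[q.min(0),q.max(0)]
                ~~~~^^^^^^^
  File "h.py", line 15, in w2px
    c,f=fk(cam); T=np.array(c['camera_from_world']); q=T[:3,:3]@np.array(p)+T[:3,3]
        ~~^^^^^
  File "h.py", line 10, in fk
    c=bot.calibration(cam); f=210/np.tan(np.radians(c['vfov']/2)); return c,f
ValueError: time passes only in moves, steps and waits
```

```bash
sed -i 's/^def fk/import functools\n@functools.cache\ndef fk/' h.py
cat > m.py <<'E'
from fit import *
T=lambda b:np.array([305+(b[0]-320)/9,200+b[1]/9,305+(b[2]-320)/9,200+b[3]/9])
S=lambda b:np.array([265+(b[0]-400)/6,210+b[1]/6,265+(b[2]-400)/6,210+b[3]/6])
obs=[('top',hub,T((482,325,585,445))),('top',knob,T((543,160,617,237))),('scene',hub,S((515,57,588,162))),('scene',knob,S((652,45,697,132)))]
def res(p):
    R=rz(p[2]); o=[p[0],p[1],.015]
    return np.concatenate([bb(c,P@R.T+o)-b for c,P,b in obs])
s=least_squares(res,[.32,-.05,-.2],loss='soft_l1')
print('crank',s.x[:2],np.degrees(s.x[2])); print(np.round(res(s.x).reshape(-1,4),1))
C=lambda u,v:(205+u/4.5,155+v/4.5)
D=lambda u,v:(210+u/3.6,180+v/3.6)
print('well top',px2w('top',*C(92.5,411),.062)[:2],'scene',px2w('scene',*D(97,97),.062)[:2])
for n,p,z in (('screwTL',(48,367),.062),('TR',(138,367),.062),('BL',(47,457),.062),('BR',(135,457),.062),('bedFL',(51,48),.012),('bedFR',(168,48),.012),('bedBR',(160,478),.012),('fenceL',(66,54),.04),('fenceR',(147,53),.04)):
    print(n,px2w('top',*C(*p),z)[:2])
print('vise far TL',px2w('top',260,219,.1), px2w('top',292,268,.1))
E
python3 m.py
```

```text
crank [0.53930936 0.01046585] -16.199804664937904
[[-0.3 -0.6  0.8 -0.6]
 [-0.1 -0.8  1.1 -0.4]
 [-1.4 -0.3 -0.4  1.2]
 [-1.  -1.  -0.3  0.6]]
well top [0.53600745 0.30857344] scene [0.5341273  0.30652194]
screwTL [0.56554198 0.33789738]
TR [0.56454708 0.27831289]
BL [0.50626082 0.3387264 ]
BR [0.50532684 0.28071928]
bedFL [0.7905244  0.34211976]
bedFR [0.78898842 0.26065023]
bedBR [0.49163075 0.26869552]
fenceL [0.78023698 0.32804636]
fenceR [0.77988924 0.27273961]
vise far TL [0.61212646 0.20356461 0.1       ] [0.46936356 0.11350315 0.1       ]
```

```bash
python3 -m crank '[{"gripper":85,"travel":[-42.6,-31.6,0],"twist":[0,0,0]},{"gripper":85,"travel":[-42.6,-31.6,0],"twist":[0,0,0]},{"gripper":85,"travel":[-42.6,-31.6,0],"twist":[0,0,0]},{"gripper":85,"travel":[-42.6,-31.6,0],"twist":[0,0,0]},{"gripper":85,"travel":[-42.6,-31.6,0],"twist":[0,0,0]},{"gripper":85,"travel":[-42.6,-31.6,0],"twist":[0,0,0]},{"gripper":85,"travel":[-42.6,-31.6,0],"twist":[0,0,0]},{"gripper":85,"travel":[-42.6,-31.6,0],"twist":[0,0,0]},{"gripper":85,"travel":[-42.6,-31.6,0],"twist":[0,0,0]},{"gripper":85,"travel":[-42.6,-31.6,0],"twist":[0,0,0]},{"gripper":85,"travel":[-42.6,-31.6,0],"twist":[0,0,0]},{"gripper":85,"travel":[-42.6,-31.6,0],"twist":[0,0,0]}]' 60; python3 -c "
from h import *
print(bot.get_obs()['q'])"
```

```text
time: 1.6
ee_pos: [0.5396, 0.009, 0.231]
tcp_rot: [-180.0, -0.0, 162.6]
wrist_force: [0.4, -0.4, 0.4]
opening: 0.0851
grasp_force: 0.0
[9.47551545e-01 3.56037764e+00 8.54153536e+00 9.49986649e+01
 5.63430975e-03 1.83081178e+01]
```

```bash
python3 -m crank '[{"gripper":85,"travel":[0,0,0],"twist":[0,0,-0.186]},{"gripper":85,"travel":[0,0,0],"twist":[0,0,-0.186]},{"gripper":85,"travel":[0,0,0],"twist":[0,0,-0.186]},{"gripper":85,"travel":[0,0,0],"twist":[0,0,-0.186]},{"gripper":85,"travel":[0,0,0],"twist":[0,0,-0.186]},{"gripper":85,"travel":[0,0,0],"twist":[0,0,-0.186]},{"gripper":85,"travel":[0,0,0],"twist":[0,0,-0.186]},{"gripper":85,"travel":[0,0,0],"twist":[0,0,-0.186]},{"gripper":85,"travel":[0,0,0],"twist":[0,0,-0.186]},{"gripper":85,"travel":[0,0,0],"twist":[0,0,-0.186]},{"gripper":85,"travel":[0,0,0],"twist":[0,0,-0.186]},{"gripper":85,"travel":[0,0,0],"twist":[0,0,-0.186]}]' >/dev/null
python3 -m crank '[{"gripper":85,"travel":[0,0,0],"twist":[0,0,-0.186]},{"gripper":85,"travel":[0,0,0],"twist":[0,0,-0.186]},{"gripper":85,"travel":[0,0,0],"twist":[0,0,-0.186]},{"gripper":85,"travel":[0,0,0],"twist":[0,0,-0.186]},{"gripper":85,"travel":[0,0,0],"twist":[0,0,-0.186]},{"gripper":85,"travel":[0,0,20],"twist":[0,0,0]},{"gripper":85,"travel":[0,0,20],"twist":[0,0,0]},{"gripper":85,"travel":[0,0,0],"twist":[0,0,0]}]'
python3 -c "
from h import *
print(bot.get_obs()['q'])
snap('scene','e.png',(240,190,350,290),5.8)"
```

```text
time: 4.1
ee_pos: [0.538, 0.0106, 0.1896]
tcp_rot: [179.9, 0.2, -16.2]
wrist_force: [-0.0, -0.0, 0.4]
opening: 0.0851
grasp_force: 0.0
[ 1.12761018e+00  2.85450384e+00  3.21353990e+00  9.05403050e+01
  1.96554510e-04 -1.62695231e+02]
```

View pics/e.png

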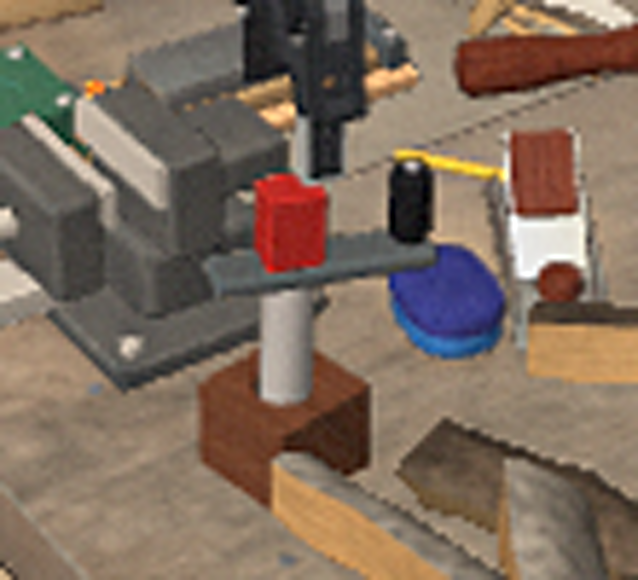

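```bash
python3 - <<'E'
from h import *
f=lambda p:np.round((w2px('scene',p)-[240,190])*5.8)
d=np.array([np.cos(np.radians(74)),np.sin(np.radians(74)),0])
c=np.array([.538,.0106,.2026])
print(f(c),f(c+d*.043),f(c-d*.043),f([.539,.0105,.167]),f([.539,.0105,.05]))
E
```

```text
[283. 126.] [256.  78.] [312. 175.] [285. 189.] [287. 386.]
```

```bash
python3 -m crank '[{"gripper":85,"travel":[0,0,20],"twist":[0,0,0]},{"gripper":85,"travel":[0,0,20],"twist":[0,0,0]},{"gripper":85,"travel":[0,0,19],"twist":[0,0,0]},{"gripper":85,"travel":[0,0,0],"twist":[0,0,0]},{"gripper":10,"travel":[0,0,0],"twist":[0,0,0]},{"gripper":10,"travel":[0,0,0],"twist":[0,0,0]},{"gripper":10,"travel":[0,0,0],"twist":[0,0,0]},{"gripper":10,"travel":[0,0,0],"twist":[0,0,0]},{"gripper":10,"travel":[0,0,0],"twist":[0,0,0]},{"gripper":10,"travel":[0,0,0],"twist":[0,0,0]}]' 50
```

```text
time: 5.4
ee_pos: [0.5393, 0.0112, 0.133]
tcp_rot: [-179.9, -0.1, -16.2]
wrist_force: [1.1, 5.4, 5.2]
opening: 0.0234
grasp_force: 49.3
```

```bash
python3 -m crank '[{"gripper":10,"travel":[0,0,-10],"twist":[0,0,0]},{"gripper":10,"travel":[0,0,-20],"twist":[0,0,0]},{"gripper":10,"travel":[0,0,-20],"twist":[0,0,0]},{"gripper":10,"travel":[0,0,-25],"twist":[0,0,0]},{"gripper":10,"travel":[0,0,-25],"twist":[0,0,0]},{"gripper":10,"travel":[0,0,-25],"twist":[0,0,0]},{"gripper":10,"travel":[0,0,-25],"twist":[0,0,0]},{"gripper":10,"travel":[0,0,0],"twist":[0,0,0]}]' 80
python3 -m crank '[{"gripper":10,"travel":[-10.8,-35.5,0],"twist":[0,0,0]},{"gripper":10,"travel":[-10.8,-35.5,0],"twist":[0,0,0]},{"gripper":10,"travel":[-10.8,-35.5,0],"twist":[0,0,0]},{"gripper":10,"travel":[-10.8,-35.5,0],"twist":[0,0,0]},{"gripper":10,"travel":[-10.8,-35.5,0],"twist":[0,0,0]},{"gripper":10,"travel":[-10.8,-35.5,0],"twist":[0,0,0]},{"gripper":10,"travel":[-10.8,-35.5,0],"twist":[0,0,0]},{"gripper":10,"travel":[-10.8,-35.5,0],"twist":[0,0,0]},{"gripper":10,"travel":[0,0,30],"twist":[0,0,0]},{"gripper":10,"travel":[0,0,30],"twist":[0,0,0]},{"gripper":10,"travel":[0,0,0],"twist":[0,0,0]}]'
python3 -c "
from h import *
print(bot.get_obs()['q'])
a=bot.camera('scene')[:,:,::-1];b=bot.camera('top')[:,:,::-1]
cv2.imwrite('pics/g1.png',a);cv2.imwrite('pics/g2.png',b)
im=np.zeros((600,800,3),np.uint8)
f=lambda x:cv2.resize(x,None,fx=6,fy=6,interpolation=cv2.INTER_CUBIC)
im[:600,:396]=f(a[135:235,205:271]);im[:600,404:794]=f(b[165:265,195:260])
cv2.imwrite('pics/g.png',im)"
```

```text
time: 6.4
ee_pos: [0.5392, 0.0102, 0.283]
tcp_rot: [180.0, -0.1, -16.2]
wrist_force: [0.2, -0.6, -4.2]
opening: 0.0232
grasp_force: 78.5
time: 7.78
ee_pos: [0.5337, 0.3065, 0.218]
tcp_rot: [179.7, 0.3, -16.2]
wrist_force: [-0.8, 0.1, -3.3]
opening: 0.0229
grasp_force: 79.8
[ 2.98849680e+01  1.44325331e+01  1.93501311e+01  9.53243538e+01
 -2.88676117e-02 -1.33940704e+02]
```

View pics/g.png

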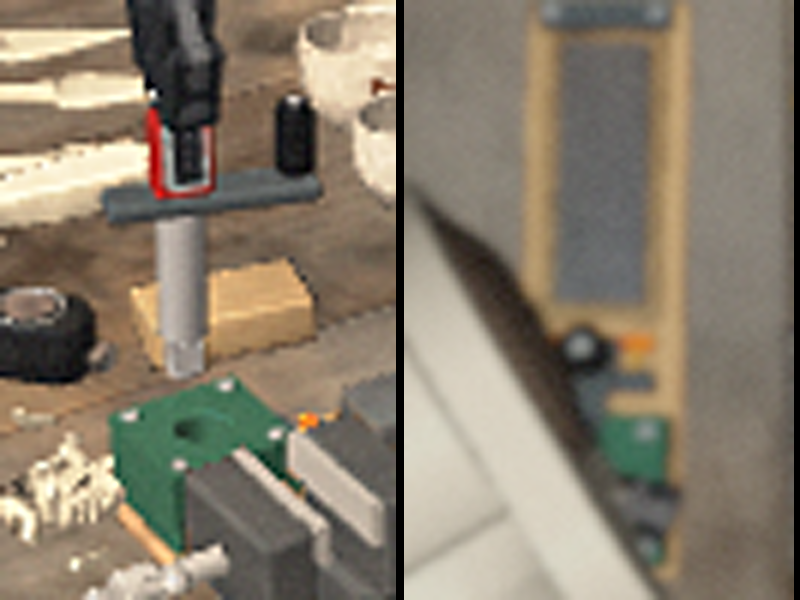

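```bash
python3 - <<'E'
from h import *
g=lambda u,v:(205+u/6,135+v/6)
print('well',px2w('scene',*g(203,424.5),.062)[:2],px2w('scene',*g(201,430),.062)[:2])
for s in((130,417),(226,384),(277,433),(180,464)): print(px2w('scene',*g(*s),.062)[:2])
print('top',px2w('top',205+92/4.5,155+412/4.5,.062)[:2])
f=lambda p:np.round((w2px('scene',p)-[205,135])*6)
print(f([.5337,.3065,.100]),f([.5337,.3065,.211]),f([.5337,.3065,.122]))
E
```

```text
well [0.54261069 0.30933657] [0.53905508 0.3051614 ]
[0.51380911 0.3379802 ]
[0.57310831 0.33821867]
[0.57113307 0.27976003]
[0.51371989 0.28237814]
top [0.53535426 0.30890706]
[187. 371.] [174. 185.] [184. 335.]
```

```bash
python3 -m crank '[{"gripper":10,"travel":[4.4,-3.9,8],"twist":[0,0,0]},{"gripper":10,"travel":[0,0,10],"twist":[0,0,0]},{"gripper":10,"travel":[0,0,10],"twist":[0,0,0]},{"gripper":10,"travel":[0,0,6],"twist":[0,0,0]},{"gripper":10,"travel":[0,0,4],"twist":[0,0,0]},{"gripper":10,"travel":[0,0,4],"twist":[0,0,0]},{"gripper":10,"travel":[0,0,4],"twist":[0,0,0]},{"gripper":10,"travel":[0,0,0],"twist":[0,0,0]}]'
python3 -m crank '[{"gripper":10,"travel":[0,0,3],"twist":[0,0,0]},{"gripper":10,"travel":[0,0,0],"twist":[0,0,0]}]'
```

```text
time: 8.88
ee_pos: [0.5402, 0.3099, 0.176]
tcp_rot: [180.0, 0.0, -16.2]
wrist_force: [0.0, -0.8, -3.2]
opening: 0.0233
grasp_force: 79.8
time: 9.12
ee_pos: [0.5406, 0.3098, 0.1733]
tcp_rot: [180.0, -0.0, -16.2]
wrist_force: [1.9, -0.7, -4.3]
opening: 0.023
grasp_force: 79.7
```

```bash
for i in 1 2 3; do python3 -m crank '[{"gripper":10,"travel":[0,0,3],"twist":[0,0,0]},{"gripper":10,"travel":[0,0,0],"twist":[0,0,0]}]' | egrep 'ee_pos|wrist'; done
```

```text
ee_pos: [0.5404, 0.3097, 0.1699]
wrist_force: [1.4, -1.9, -3.9]
ee_pos: [0.5404, 0.3098, 0.1669]
wrist_force: [3.1, -2.2, -4.0]
ee_pos: [0.5403, 0.3098, 0.164]
wrist_force: [1.9, -1.9, -3.4]
```

```bash
for i in 1 ; do python3 -m crank '[{"gripper":10,"travel":[1.1,0.4,0],"twist":[0,0,0]},{"gripper":10,"travel":[0,0,3],"twist":[0,0,0]},{"gripper":10,"travel":[0,0,0],"twist":[0,0,0]}]' | egrep 'ee_pos|wrist';  python3 -m crank '[{"gripper":10,"travel":[0,0,2],"twist":[0,0,0]},{"gripper":10,"travel":[0,0,0],"twist":[0,0,0]}]' | egrep 'ee_pos|wrist'; done
```

```text
ee_pos: [0.5411, 0.3094, 0.1609]
wrist_force: [0.6, 0.2, -4.0]
ee_pos: [0.5412, 0.3093, 0.1591]
wrist_force: [-0.1, 0.2, -3.4]
```

```bash
for i in 1 2 3 4; do python3 -m crank '[{"gripper":10,"travel":[0,0,2],"twist":[0,0,0]},{"gripper":10,"travel":[0,0,0],"twist":[0,0,0]}]' | egrep 'ee_pos|wrist'; done; python3 -c "
from h import *
o=bot.get_obs();print(o['torque'])"
```

```text
ee_pos: [0.5412, 0.3093, 0.1571]
wrist_force: [-1.1, -1.2, -3.7]
ee_pos: [0.5412, 0.3092, 0.1551]
wrist_force: [1.0, -0.4, -3.8]
ee_pos: [0.5412, 0.3092, 0.1531]
wrist_force: [0.3, 0.1, -4.0]
ee_pos: [0.5412, 0.3092, 0.1511]
wrist_force: [-0.4, -1.3, -3.9]
[-0.00894737  0.00074855  0.02913633]
```

```bash
for i in 1 2 3 4 5; do python3 -m crank '[{"gripper":10,"travel":[0,0,1],"twist":[0,0,0]},{"gripper":10,"travel":[0,0,0],"twist":[0,0,0]}]' | egrep 'ee_pos|wrist'; done; python3 -c "
from h import *
o=bot.get_obs();print(o['torque'])"
```

```text
ee_pos: [0.5413, 0.3093, 0.1502]
wrist_force: [0.4, -0.3, -4.1]
ee_pos: [0.5413, 0.3092, 0.1492]
wrist_force: [0.4, -0.1, -2.7]
ee_pos: [0.5414, 0.3092, 0.1484]
wrist_force: [0.2, -1.1, -2.4]
ee_pos: [0.5414, 0.3091, 0.1473]
wrist_force: [1.1, -1.8, -2.9]
ee_pos: [0.5415, 0.3092, 0.147]
wrist_force: [-0.2, -2.3, 5.0]
[-0.70274171 -0.15064927  0.07750627]
```

```bash
for i in 1 2 3 4 5; do python3 -m crank '[{"gripper":10,"travel":[0,0,0],"twist":[0,0,0.07]},{"gripper":10,"travel":[0,0,0],"twist":[0,0,0]}]' | egrep 'ee_pos|tcp|wrist'; done
```

```text
ee_pos: [0.5415, 0.3092, 0.1469]
tcp_rot: [-180.0, -0.0, -20.2]
wrist_force: [1.2, -3.3, 4.8]
ee_pos: [0.5414, 0.3092, 0.1468]
tcp_rot: [-180.0, -0.0, -24.2]
wrist_force: [0.9, -1.4, 5.4]
ee_pos: [0.5414, 0.3091, 0.1468]
tcp_rot: [-180.0, -0.0, -28.2]
wrist_force: [-0.9, -2.4, 5.1]
ee_pos: [0.5414, 0.3091, 0.1468]
tcp_rot: [-180.0, -0.0, -32.2]
wrist_force: [-0.2, -3.2, 4.4]
ee_pos: [0.5413, 0.3091, 0.1468]
tcp_rot: [-180.0, -0.0, -36.2]
wrist_force: [-0.6, -2.7, 5.8]
```

```bash
for i in 1 2 3 4 5 6; do python3 -m crank '[{"gripper":10,"travel":[0,0,0],"twist":[0,0,0.07]},{"gripper":10,"travel":[0,0,0],"twist":[0,0,0]}]' | egrep 'ee_pos|tcp|wrist'; done
```

```text
ee_pos: [0.5412, 0.309, 0.1467]
tcp_rot: [180.0, -0.0, -40.2]
wrist_force: [-0.7, -2.1, 4.6]
ee_pos: [0.541, 0.3089, 0.1466]
tcp_rot: [180.0, -0.0, -44.2]
wrist_force: [-1.1, -3.3, 5.5]
ee_pos: [0.5409, 0.3089, 0.1466]
tcp_rot: [180.0, -0.0, -48.2]
wrist_force: [-2.1, -3.2, 5.4]
ee_pos: [0.5407, 0.3088, 0.1465]
tcp_rot: [179.9, 0.0, -52.2]
wrist_force: [-2.6, -4.5, 4.6]
ee_pos: [0.5406, 0.3088, 0.1457]
tcp_rot: [179.9, 0.0, -56.2]
wrist_force: [-2.5, -3.8, -0.5]
ee_pos: [0.5404, 0.3087, 0.1452]
tcp_rot: [179.8, -0.0, -60.2]
wrist_force: [-2.2, -4.7, -1.0]
```

```bash
python3 -m crank '[{"gripper":10,"travel":[0.6,0.9,0],"twist":[0,0,0]},{"gripper":10,"travel":[0,0,0],"twist":[0,0,0]}]' | egrep 'ee_pos|tcp|wrist'; for i in 1 2 3 ; do python3 -m crank '[{"gripper":10,"travel":[0,0,1.5],"twist":[0,0,0]},{"gripper":10,"travel":[0,0,0],"twist":[0,0,0]}]' | egrep 'ee_pos|tcp|wrist'; done;python3 -c "
from h import *
o=bot.get_obs();print(o['torque'],o['q'][5])"
```

```text
ee_pos: [0.5403, 0.3081, 0.1454]
tcp_rot: [179.9, 0.0, -60.2]
wrist_force: [-1.7, -2.8, -6.1]
ee_pos: [0.5405, 0.3081, 0.1445]
tcp_rot: [179.9, 0.0, -60.3]
wrist_force: [-4.2, -3.3, -4.4]
ee_pos: [0.5405, 0.3081, 0.1432]
tcp_rot: [180.0, 0.0, -60.3]
wrist_force: [-3.7, -4.2, -1.5]
ee_pos: [0.5404, 0.3081, 0.1418]
tcp_rot: [180.0, 0.0, -60.3]
wrist_force: [-4.2, -3.6, -1.5]
[-1.20444928  1.39240536  0.06970858] -90.03386606664098
```

```bash
python3 -m crank '[{"gripper":10,"travel":[0.2,0.8,0],"twist":[0,0,0]},{"gripper":10,"travel":[0,0,0],"twist":[0,0,0]}]' | egrep 'ee_pos|wrist'; for i in 1 2 3 4; do python3 -m crank '[{"gripper":10,"travel":[0,0,1.5],"twist":[0,0,0]},{"gripper":10,"travel":[0,0,0],"twist":[0,0,0]}]' | egrep 'ee_pos|wrist'; done;python3 -c "
from h import *
o=bot.get_obs();print(o['torque'],o['q'][5])"
```

```text
ee_pos: [0.5402, 0.3078, 0.1418]
wrist_force: [-2.5, -3.3, -2.6]
ee_pos: [0.5402, 0.3078, 0.1403]
wrist_force: [-3.1, -1.9, -1.2]
ee_pos: [0.5402, 0.3078, 0.1388]
wrist_force: [-3.5, -2.5, -0.9]
ee_pos: [0.5402, 0.3078, 0.1373]
wrist_force: [-3.3, -1.6, 0.6]
ee_pos: [0.5402, 0.3078, 0.1358]
wrist_force: [-3.6, -1.9, 1.1]
[-0.69859698  1.17926824  0.09082231] -90.0362692252659
```

```bash
for i in 1 2 3; do python3 -m crank '[{"gripper":10,"travel":[0.1,0.2,1],"twist":[0,0,0]},{"gripper":10,"travel":[0,0,0],"twist":[0,0,0]}]' | egrep 'time|ee_pos|wrist'; done;python3 -c "
from h import *
o=bot.get_obs();print(o['torque'],o['q'][5])"
```

```text
time: 18.0
ee_pos: [0.5402, 0.3077, 0.1349]
wrist_force: [-3.5, -1.0, 2.1]
time: 18.25
ee_pos: [0.5401, 0.3076, 0.1342]
wrist_force: [-4.7, -1.1, 4.9]
time: 18.5
ee_pos: [0.5401, 0.3075, 0.1341]
wrist_force: [-5.1, -1.5, 11.5]
[-0.52666117  1.51554821  0.08785878] -90.06322543966631
```

Bottomed at 13 mm below the riding height, so the crank is home. Next I'll measure the pad, stone and fence positions in the starting top picture.

```bash
cat > prof.py <<'E'
from h import *
import sys
def prof(im,x0=40,x1=105,off=(-8,8),yaw=-1.5,z=.035,ax=(.5395,.308)):
    y=np.radians(yaw);ex=np.array([np.cos(y),np.sin(y)]);ey=np.array([-ex[1],ex[0]])
    xs=np.arange(x0,x1,1.0);acc=0
    for o in np.linspace(*off,9):
        p=np.array([w2px('top',[*(np.array(ax)+ex*x/1000+ey*o/1000),z]) for x in xs]).astype(np.float32)
        acc=acc+cv2.remap(im,p[:,0].reshape(1,-1),p[:,1].reshape(1,-1),cv2.INTER_CUBIC)[0].astype(float)/9
    return xs,acc
if __name__=='__main__':
    im=cv2.imread(sys.argv[1]);off=eval(sys.argv[2]) if len(sys.argv)>2 else (-8,8)
    for r in ((30,100),(225,262)):
        xs,a=prof(im,*r,off=off)
        print(' '.join(f'{int(x)}:{int(c[2])},{int(c[1])},{int(c[0])}' for x,c in zip(xs,a)))
E
python3 prof.py pics/b0.png
```

```text
30:65,117,93 31:65,116,92 32:69,117,94 33:75,118,95 34:84,120,98 35:98,124,103 36:112,129,109 37:124,135,114 38:138,141,121 39:149,146,127 40:155,148,130 41:160,150,133 42:163,152,135 43:163,151,135 44:158,147,133 45:152,142,129 46:144,135,124 47:133,126,119 48:121,118,113 49:111,111,109 50:102,105,106 51:94,101,103 52:92,100,103 53:94,101,103 54:98,103,102 55:105,105,102 56:116,111,102 57:131,119,103 58:143,126,104 59:157,135,106 60:171,145,110 61:179,152,114 62:186,158,117 63:193,162,118 64:195,163,118 65:196,160,115 66:199,157,108 67:201,152,101 68:203,146,90 69:207,140,77 70:210,135,66 71:213,133,57 72:216,132,54 73:217,134,57 74:216,139,64 75:215,145,76 76:213,151,88 77:210,157,100 78:206,162,110 79:203,164,115 80:200,164,117 81:194,163,118 82:190,160,117 83:185,156,113 84:179,151,110 85:175,148,108 86:171,146,106 87:165,141,103 88:159,137,100 89:154,133,98 90:147,128,98 91:141,124,99 92:136,121,101 93:129,117,103 94:123,115,106 95:119,113,107 96:114,112,110 97:111,112,112 98:110,112,113 99:109,112,114
225:121,110,102 226:127,113,100 227:132,115,97 228:136,116,94 229:137,116,91 230:137,115,88 231:135,113,87 232:128,109,86 233:120,103,84 234:111,98,83 235:102,94,84 236:95,92,86 237:91,92,90 238:89,93,93 239:86,94,96 240:86,94,97 241:87,94,97 242:86,95,97 243:86,95,97 244:87,96,97 245:91,99,98 246:95,101,100 247:101,105,101 248:110,112,106 249:119,118,111 250:127,124,116 251:136,130,121 252:141,134,124 253:143,136,125 254:145,138,126 255:147,139,127 256:147,139,127 257:148,140,126 258:149,141,127 259:149,142,128 260:150,142,129 261:150,142,129
```

```bash
python3 -m crank '[{"gripper":10,"travel":[-0.3,1.5,-1],"twist":[0,0,0]},{"gripper":10,"travel":[0,0,0],"twist":[0,0,0]}]' 100| egrep 'time|ee_pos|wrist'; python3 -c "
from h import *
o=bot.get_obs();print(o['torque'],o['q'][5])"
for i in 1 2 3; do python3 -m crank '[{"gripper":10,"travel":[0,0.6,0],"twist":[0,0,0.14]},{"gripper":10,"travel":[0,0,0],"twist":[0,0,0]}]'| egrep 'ee_pos|tcp|wrist';python3 -c "
from h import *
o=bot.get_obs();print(o['torque'],o['q'][5])"; done
```

```text
time: 18.75
ee_pos: [0.5393, 0.3072, 0.1343]
wrist_force: [2.6, 1.5, 2.8]
[ 0.43891056 -0.60127696  0.08314818] -90.03478765213534
ee_pos: [0.5387, 0.307, 0.1342]
tcp_rot: [-179.9, 0.0, -68.3]
wrist_force: [2.9, 3.1, 3.5]
[ 0.78123079 -0.9160081   0.02218186] -82.05226905239843
ee_pos: [0.5382, 0.3069, 0.1343]
tcp_rot: [-179.9, 0.1, -76.2]
wrist_force: [2.5, 3.7, 3.3]
[ 0.96461689 -0.9265208  -0.10117157] -74.07660223830268
ee_pos: [0.5376, 0.3069, 0.1342]
tcp_rot: [-179.9, 0.1, -84.3]
wrist_force: [4.1, 4.9, 2.9]
[ 1.12003242 -1.02934258 -0.03557384] -66.03855648164796
```

```bash
python3 -c "
from h import *
a=bot.camera('scene')[:,:,::-1];b=bot.camera('top')[:,:,::-1]
cv2.imwrite('pics/k1.png',a);cv2.imwrite('pics/k2.png',b);b0=cv2.imread('pics/b0.png')
im=np.zeros((600,800,3),np.uint8)
f=lambda x:cv2.resize(x,None,fx=6,fy=6,interpolation=cv2.INTER_CUBIC)
im[:420,:396]=f(a[155:225,205:271]);im[:600,400:590]=f(b[165:265,205:260])[:, :190];
im[:600,400:594]=cv2.resize(b[200:260,208:240],None,fx=6.06,fy=10,interpolation=cv2.INTER_CUBIC)[:, :194]
im[:600,600:794]=cv2.resize(b0[200:260,208:240],None,fx=6.06,fy=10,interpolation=cv2.INTER_CUBIC)[:, :194]
cv2.imwrite('pics/k.png',im)"
```

```text
(no output)
```

View pics/k.png

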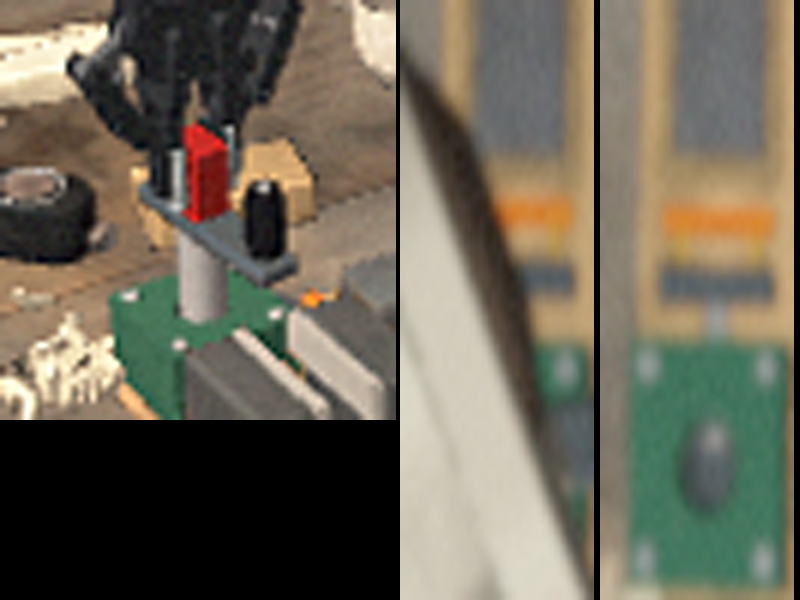

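```bash
python3 -m crank '[{"gripper":10,"travel":[-0.9,-1.1,0],"twist":[0,0,0]},{"gripper":10,"travel":[0,0.45,0],"twist":[0,0,0.14]},{"gripper":10,"travel":[0,0.45,0],"twist":[0,0,0.14]},{"gripper":10,"travel":[0,0.45,0],"twist":[0,0,0.14]},{"gripper":10,"travel":[0,0,0],"twist":[0,0,0]}]'| egrep 'ee_pos|tcp|wrist'
python3 -c "
from h import *
o=bot.get_obs();print(o['torque'],o['q'][5])"
python3 -m crank '[{"gripper":10,"travel":[0,0.45,0],"twist":[0,0,0.14]},{"gripper":10,"travel":[0,0.45,0],"twist":[0,0,0.14]},{"gripper":10,"travel":[0,0.45,0],"twist":[0,0,0.14]},{"gripper":10,"travel":[0,0,0],"twist":[0,0,0]}]'| egrep 'ee_pos|tcp|wrist'
cat > gap.py <<'E'
from prof import *
o=bot.get_obs();print(o['time'],o['torque'].round(3),o['q'][5],o['tcp_rot'][2])
im=np.mean([bot.camera('top')[:,:,::-1].astype(float) for _ in range(4)],0).astype(np.uint8)
cv2.imwrite('pics/l.png',im)
for f in ('pics/b0.png','pics/k2.png','pics/l.png'):
    im=cv2.imread(f)
    xs,a=prof(im,42,110,off=(-22,-12))
    xf=np.arange(42,109,.1); o=np.interp(xf,xs,a[:,2]-a[:,0]); r=np.interp(xf,xs,a[:,2])
    pk=xf[o.argmax()]; h=xf[o>(o.max()+50)/2]; oc=h[(abs(h-pk)<8)].mean()
    m=(xf<oc-6); rr=r[m]; rm=xf[m][rr.argmin()]; hh=xf[m][(rr<(rr.min()+150)/2)]; jc=hh[abs(hh-rm)<9].mean()
    t=xf>oc+8; s=xf[t][(r[t]<(r[t].max()+110)/2)]
    print(f,'orange',round(oc,2),'jaw',round(jc,2),'d',round(oc-jc,2),'stone',s[:1],rr.min(),o.max())
E
python3 gap.py
```

```text
ee_pos: [0.5365, 0.3076, 0.1342]
tcp_rot: [180.0, 0.1, -108.3]
wrist_force: [0.0, 4.7, 5.3]
[ 1.06256713 -0.03642201 -0.05021847] -41.91214528505539
ee_pos: [0.5354, 0.3086, 0.1342]
tcp_rot: [179.9, 0.1, -132.3]
wrist_force: [0.4, 6.4, 5.0]
20.725 [ 1.628 -0.064 -0.05 ] -17.76480463408402 -132.3159610978872
pics/b0.png orange 71.55 jaw 52.9 d 18.65 stone [89.7] 91.44444444444481 165.5555555555548
pics/k2.png orange 74.2 jaw 55.15 d 19.05 stone [89.9] 84.33333333333364 158.66666666666467
pics/l.png orange 78.25 jaw 58.35 d 19.9 stone [91.2] 65.88888888889 160.77777777777663
```

```bash
python3 -m crank '[{"gripper":10,"travel":[-1.1,1.0,0],"twist":[0,0,0]},{"gripper":10,"travel":[0,0.5,0],"twist":[0,0,0.14]},{"gripper":10,"travel":[0,0.5,0],"twist":[0,0,0.14]},{"gripper":10,"travel":[0,0.5,0],"twist":[0,0,0.14]},{"gripper":10,"travel":[0,0.5,0],"twist":[0,0,0.14]},{"gripper":10,"travel":[0,0,0],"twist":[0,0,0]}]'| egrep 'ee_pos|tcp|wrist'
python3 gap.py | egrep -v 'b0|k2'
python3 -m crank '[{"gripper":10,"travel":[0,0.5,0],"twist":[0,0,0.14]},{"gripper":10,"travel":[0,0.5,0],"twist":[0,0,0.14]},{"gripper":10,"travel":[0,0,0],"twist":[0,0,0]}]'| egrep 'ee_pos|tcp|wrist'
python3 gap.py | egrep -v 'b0|k2'
```

```text
ee_pos: [0.5345, 0.3111, 0.1342]
tcp_rot: [180.0, 0.1, -164.4]
wrist_force: [2.4, 4.0, 4.4]
21.675 [ 1.091 -0.706 -0.05 ] 14.548942256426404 -164.3521728173481
pics/l.png orange 80.85 jaw 63.6 d 17.25 stone [92.5] 85.44444444444522 161.77777777777425
ee_pos: [0.5346, 0.3122, 0.1342]
tcp_rot: [179.9, 0.1, 179.6]
wrist_force: [4.2, 3.6, 4.8]
22.25 [ 1.268 -1.032  0.076] 30.653187276626404 179.62677662678234
pics/l.png orange 80.95 jaw 65.5 d 15.45 stone [92.7] 86.11111111111175 161.77777777777442
```

```bash
python3 -m crank '[{"gripper":10,"travel":[-1,1.0,0],"twist":[0,0,0]},{"gripper":10,"travel":[0,0.5,0],"twist":[0,0,0.14]},{"gripper":10,"travel":[0,0.5,0],"twist":[0,0,0.14]},{"gripper":10,"travel":[0,0,0],"twist":[0,0,0]}]'| egrep 'ee_pos|tcp|wrist'
python3 gap.py | egrep -v 'b0|k2'
```

```text
ee_pos: [0.5353, 0.3136, 0.1342]
tcp_rot: [180.0, 0.1, 163.5]
wrist_force: [2.9, 1.8, 5.4]
22.95 [ 0.519 -0.581  0.029] 46.8397968699929 163.5371945432443
pics/l.png orange 81.2 jaw 66.8 d 14.4 stone [92.7] 83.0000000000006 162.77777777777754
```

```bash
python3 -m crank '[{"gripper":60,"travel":[0,0,0],"twist":[0,0,0]},{"gripper":60,"travel":[0,0,0],"twist":[0,0,0]},{"gripper":60,"travel":[0,0,0],"twist":[0,0,0]},{"gripper":60,"travel":[0,0,0],"twist":[0,0,0]},{"gripper":60,"travel":[0,0,-10],"twist":[0,0,0]},{"gripper":60,"travel":[0,0,-20],"twist":[0,0,0]},{"gripper":60,"travel":[0,0,-30],"twist":[0,0,0]},{"gripper":60,"travel":[0,0,-40],"twist":[0,0,0]},{"gripper":60,"travel":[30,0,-20],"twist":[0,0,0]},{"gripper":60,"travel":[50,0,0],"twist":[0,0,0]},{"gripper":60,"travel":[50,0,0],"twist":[0,0,0]},{"gripper":60,"travel":[50,0,0],"twist":[0,0,0]}]'
python3 -m crank '[{"gripper":60,"travel":[20,0,0],"twist":[0,0,0]},{"gripper":60,"travel":[0,0,0],"twist":[0,0,0]},{"gripper":60,"travel":[0,0,0],"twist":[0,0,0]}]'
python3 gap.py
python3 -c "
from h import *
a=bot.camera('scene')[:,:,::-1];b=bot.camera('top')[:,:,::-1];b0=cv2.imread('pics/b0.png')
im=np.zeros((600,800,3),np.uint8)
im[:420,:396]=cv2.resize(a[155:225,205:271],(396,420),interpolation=cv2.INTER_CUBIC)
im[:600,400:594]=cv2.resize(b[200:260,208:240],(194,600),interpolation=cv2.INTER_CUBIC)
im[:600,600:794]=cv2.resize(b0[200:260,208:240],(194,600),interpolation=cv2.INTER_CUBIC)
cv2.imwrite('pics/n.png',im)"
```

```text
time: 24.65
ee_pos: [0.3611, 0.3655, 0.2547]
tcp_rot: [179.9, 0.0, 163.3]
wrist_force: [-0.2, 0.2, 0.1]
opening: 0.0599
grasp_force: 0.0
time: 25.02
ee_pos: [0.3442, 0.371, 0.2539]
tcp_rot: [180.0, 0.0, 163.3]
wrist_force: [-0.4, 0.2, -0.1]
opening: 0.0598
grasp_force: 0.0
25.025 [-0.015 -0.078  0.049] 63.835900356782126 163.31856441961136
pics/b0.png orange 71.55 jaw 52.9 d 18.65 stone [89.7] 91.44444444444481 165.5555555555548
pics/k2.png orange 74.2 jaw 55.15 d 19.05 stone [89.9] 84.33333333333364 158.66666666666467
pics/l.png orange 81.2 jaw 66.8 d 14.4 stone [93.] 88.11111111111143 165.33333333332976
```

View pics/n.png

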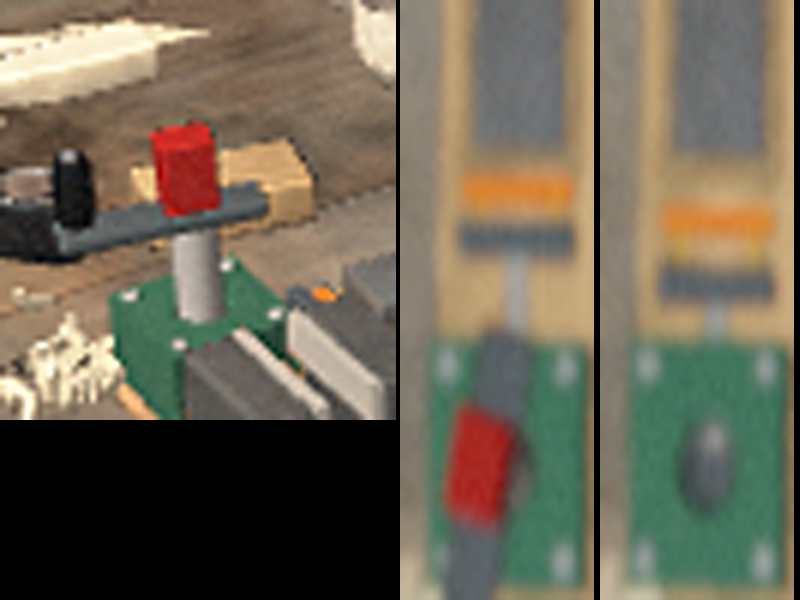

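The crank stands home in the drive. The jaw moved about 14 mm and the pad about 9.6 mm, so the spring is compressed roughly 4.5 mm (gap at (517,215) about half its free size). The pad stopped moving while the jaw kept advancing, so the stone is against the fence.

```bash
python3 -c "
from workcell import bot
print(bot.job_done())"
```

```text
the job is handed in; nothing more can be done
None
```

The job is handed in at about 25 s of the 72 s limit: the larger crank is fully home and left standing in the drive, and the whetstone is held against the far fence with the pad spring compressed about 4.5 mm of its 10 mm, as measured from the top camera.

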